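# Make up the shoe-care kit and the evening-ride kit

## Robot

A 6-joint arm with a two-finger parallel gripper is mounted at the origin on the work surface. World frame = base frame: x ahead of the robot, y to its left, z up, the work surface at z = 0. Lengths are in m, angles in rad, forces in N, time in s.
With the tool pointing down it reaches from about 0.325 to 0.85 m from the base axis. Payload 15.5 kg.
Tool frame: the origin (TCP) lies where the fingers leave the gripper's body, on its centre line; the fingertips stand 78 mm ahead of it and the grasp point (between the pads) lies 60 mm ahead of it; z points along the fingers, y is the direction in which the jaws open and shut (so a half turn about z gives the same grasp; the last joint's range is limited). The gripper opens to 91 mm and grips with 3 to 60 N. Pads are 32 mm wide; open, the fingers measure 118 mm over their backs; the gripper's body (76 mm by 178 mm) begins 60 mm behind the grasp point.
Start: joints at [-1.349, 0.494, 1.345, -0, 1.302, -0.096], TCP at [0.195, -0.594, 0.292] pointing down, gripper open.
Joint ranges: [-2.91, 2.91], [-0.82, 2.16], [0.22, 2.67], [-1.22, 4.37], [0.12, 2.79], [-3.08, 3.08]. Speed limits (rad/s): [1.89, 1.89, 2.57, 3.01, 3.01, 3.01].

## Interface

Orientations are given as a unit quaternion [x, y, z, w].
In Python, from bench import sense, imaging, order gives the robot as it stands.
- The arm moves only by the tool servo_tool, never from a script. Its argument "commands" is a list of rows, each an object of numbers: "jaw": the opening, from 0 (shut) to 1 (fully open); "dx", "dy", "dz": the shift along the tool's x, y, z in mm; "ax", "ay", "az": the turn, a rotation vector about the tool's x, y, z in degrees. In form: [{"jaw": .., "dx": .., "dy": .., "dz": .., "ax": .., "ay": .., "az": ..}, ...]. A call has exactly 10 rows; each row is the pose to reach, as a shift and turn from the pose commanded when the call began, along the tool's axes at that moment; what a row does not reach only later rows make up. A row lasts 1/12 s, in which the tool goes at most 41.7 mm and 7.16 degrees, less where a joint would pass 70% of its speed; a pose out of reach is approached as far as the arm can. A call with a gripper value outside its range is refused whole. The fingers move at their own pace and stop on an object; "newtons" is the grip in N (left out, the last holds). Time passes only in rows, so rows that repeat a pose let the fingers close, or fill a call up. It gives the time, the measured TCP pose, the force and the opening at its end, in the units of the state.
- sense(): the state, without advancing time (a new reading comes with each control period).
- imaging.get_image(name): name is "side" or "top"; returns the picture (384x512x3 uint8, red, green, blue); there is no depth.
- imaging.camera_model(name): a dict with "intrinsics" (3x3 intrinsics, pixels), "world_to_cam" (4x4, takes a point from world to camera coordinates). Camera axes: x right, y down, z forward; pixel columns grow to the right and rows downward; lengths in m; the calibration is good to about 2 mm. A picture is of the moment at which its call begins. camera_model takes no time and is no camera call.
- order.sign_off(): hands the job in, once; it reports no verdict.
The state is a dict: "t": time; "q": joint angles; "joint_vel": joint speeds; "effort": joint torques, N m; "tool_pos": TCP position; "ee_rot": TCP orientation; "force": force on the tool from outside, world axes, zero at the start; "moment": the same for the moment, N m; "finger_gap": opening from 0.0 (shut) to 1.0 (fully open).
Only numpy, scipy, OpenCV 4.12 (cv2) and the standard library are available. Lean on these libraries where they do the work, as an engineer would, in place of code of your own. Each camera call takes 0.05 s, during which the arm holds its last target.

## Task

Make up two kits: the shoe brush and the black-lidded jar of shoe cream go into the white tray, the torch and the padlock into the red tray. In each tray the long thing lies in the long compartment and the small one stands in the short compartment, flat on the floor of the tray and the same way up as you found it. Set them down gently rather than dropping them, and leave the tan-lidded jar, the paperweight, the shoehorn and the vase where they are.

Things in the scene. Friction and masses are not known exactly. Their poses are not given: they have to be found in the camera images.
- brush: Shoe brush lying bristles down: a brown wooden back 120 x 48 mm, 26 mm thick (20 to 46 mm above the ground it stands on) over a dark block of bristles 110 x 40 mm, 20 mm high. Loose, about 120 g. Origin: centre of the underside of the bristles; x along its length, y across its width, z up.
- jar_black: Shoe-cream jar: white body 50 mm across and 30 mm high with a black lid 52 mm across and 18 mm high, 48 mm high in all. Loose, about 150 g. Origin: centre of its underside; z up.
- torch: Boxy hand torch lying on its side: black square body 84 x 34 mm, 34 mm high, with three thin grey bands, and an orange head 32 mm long, 38 mm wide, 36 mm high with a white lens in its end face. Loose, 160 g. Origin: mid underside; x along its length (58 mm to the tail at -x, 57 mm to the lens at +x; the head starts at +25 mm), y across, z up.
- padlock: Brass padlock standing on its foot: body 50 x 26 mm, 42 mm high, a steel shackle of 9 mm bar arching over it to 72 mm high (in the x-z plane, 41 mm wide over all). Loose, about 250 g. Origin: centre of its underside; x along the 50 mm width, y across the 26 mm thickness, z up.
- tray_white: White plastic kit tray, 239 x 100 mm, for the shoe-care kit. Fixed. Walls 5 mm thick, 16 mm high; floor 4 mm thick. A cross wall parts it into a long compartment (146 x 90 mm inside, centre 41.5 mm from the origin towards -x) and a short one (78 x 90 mm, centre 75.5 mm towards +x). Origin: centre of the whole underside; x along its length, z up.
- tray_red: Red plastic kit tray, 239 x 100 mm, for the evening-ride kit. Fixed. Walls 5 mm thick, 16 mm high; floor 4 mm thick. A cross wall parts it into a long compartment (146 x 90 mm inside, centre 41.5 mm from the origin towards -x) and a short one (78 x 90 mm, centre 75.5 mm towards +x). Origin: centre of the whole underside; x along its length, z up.
- jar_tan: Second shoe-cream jar, same size as the black-lidded one but with a tan (orange-brown) lid. Loose. Stays where it is. Origin: centre of its underside; z up.
- paperweight: Round green glass paperweight, 74 mm across, 52 mm high. Loose. Stays where it is. Origin: centre of its underside.
- shoehorn: Flat grey shoehorn with a dark rubber tip, 245 mm long, 42 mm at its widest, 7 mm thick, lying at the right edge. Loose. Stays where it is. Origin: on its underside, 95 mm from the handle end (-x) and 150 mm from the tip (+x).
- vase: Blue ceramic vase, 100 mm across, 165 mm high, standing on the right. Loose. Stays where it is. Origin: centre of its underside; z up.
Mind the look-alikes: they are no part of the job. What is shaped like the jar_tan but pink is not meant.

How it is judged:
By the outcome, as a careful person would: the job done as asked, in the order asked, and still so for the second after the job is handed in, with the robot touching nothing.
It also fails if it takes over 109 s, if anything falls off the work surface, if the arm or the gripper's body presses on something with over 40 N, if the wrist force passes 120 N, or if a joint passes its speed limit or range.

## Working session

There is one attempt and no reset: what is moved stays moved. The work goes in short steps, Python scripts to look and compute and a tool call to move; the robot and the scene stay as the last step left them, time stands still between calls to the robot, and variables do not carry over. Pictures are saved under pics/ and viewed, and the job is handed in when it is done.

Besides the shell and the picture viewer there is one more tool, called after "Emit:" by a JSON object that holds its "op" and its "data". servo_tool: Moves the arm, as the interface text tells. Its arguments: {"type":"object","properties":{"commands":{"type":"array"},"newtons":{"type":"number"}},"required":["commands"]}

```bash
mkdir -p pics; ls; python3 - <<'E'
from bench import sense, imaging, order
import cv2,numpy as np
for n in ("top","side"):
    im=imaging.get_image(n); cv2.imwrite(f"pics/{n}0.png",cv2.cvtColor(im,cv2.COLOR_RGB2BGR))
    m=imaging.camera_model(n); print(np.round(m["intrinsics"],1).tolist(),np.round(m["world_to_cam"],3).tolist())
print(sense())
E
```

```text
pics
[[474.0, 0.0, 260.0], [0.0, 474.0, 196.8], [0.0, 0.0, 1.0]] [[0.019, -1.0, 0.018, -0.132], [-0.997, -0.021, -0.078, 0.494], [0.078, -0.016, -0.997, 1.459], [0.0, 0.0, 0.0, 1.0]]
[[493.5, 0.0, 257.5], [0.0, 493.5, 197.4], [0.0, 0.0, 1.0]] [[-0.968, -0.25, 0.013, 0.453], [-0.138, 0.488, -0.862, 0.143], [0.209, -0.836, -0.507, 1.425], [0.0, 0.0, 0.0, 1.0]]
{'t': 0.1, 'q': array([-1.34951676e+00,  4.94148569e-01,  1.34607591e+00,  2.43337240e-05,
        1.30247499e+00, -9.54961360e-02]), 'joint_vel': array([ 0.00063801, -0.00044742, -0.00227721, -0.00120392,  0.00110682,
        0.00104312]), 'effort': array([ 3.04476207e-04, -8.80241704e+01, -3.82544160e+01,  7.09184166e-02,
        4.82991838e-02, -1.44330772e-05]), 'tool_pos': array([ 0.19464599, -0.59365165,  0.29167844]), 'ee_rot': array([ 9.87483204e-01,  1.57723227e-01, -2.30751045e-05, -5.53047739e-04]), 'force': array([ 0.60370872, -0.04228503,  0.29096472]), 'moment': array([-0.07117303, -0.03891531,  0.01609818]), 'finger_gap': 0.9996370756558343}
```

View pics/top0.png

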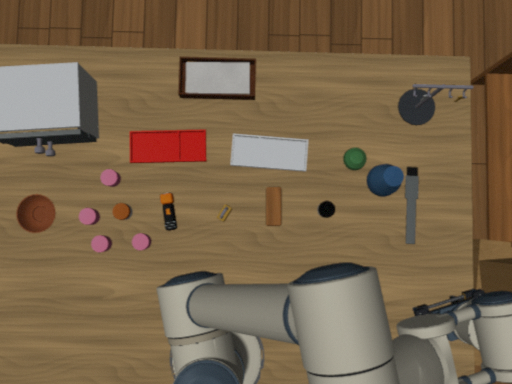

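View pics/side0.png

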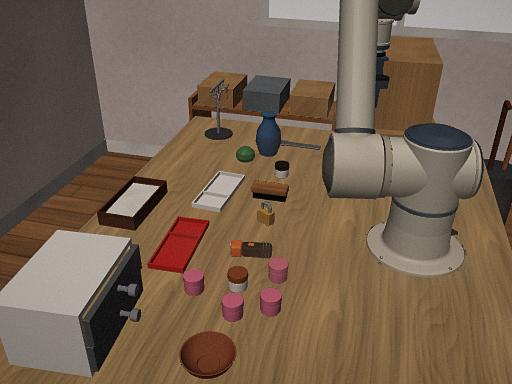

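The top view shows the brush at (274,206), a black lid at (326,209), the torch at (168,211) and the padlock at (226,213). The red tray is at (168,146) and the white tray at (270,152). The tan jar is at (121,211), with pink jars around it. I'll enlarge the crops next.

```bash
python3 - <<'E'
import cv2,numpy as np
t=cv2.imread("pics/top0.png"); s=cv2.imread("pics/side0.png")
a=cv2.resize(t[120:240,125:345],None,fx=3.6,fy=3.6,interpolation=cv2.INTER_CUBIC); cv2.imwrite("pics/tc.png",a)
a=cv2.resize(s[145:275,145:325],None,fx=4.4,fy=4.4,interpolation=cv2.INTER_CUBIC); cv2.imwrite("pics/sc.png",a)
E
```

```text
(no output)
```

View pics/tc.png

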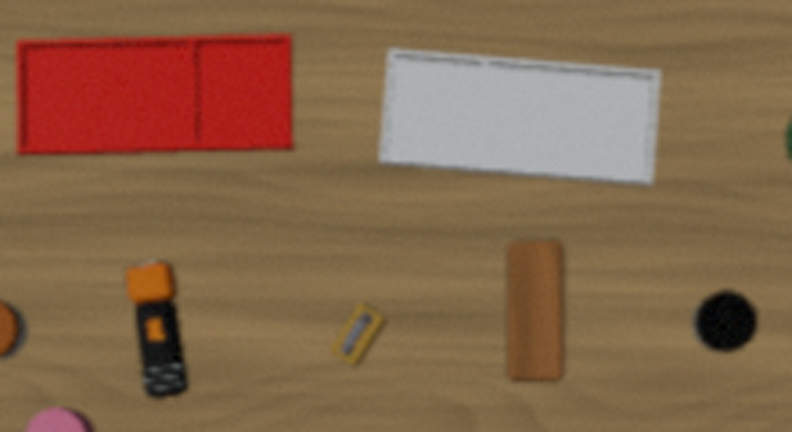

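View pics/sc.png

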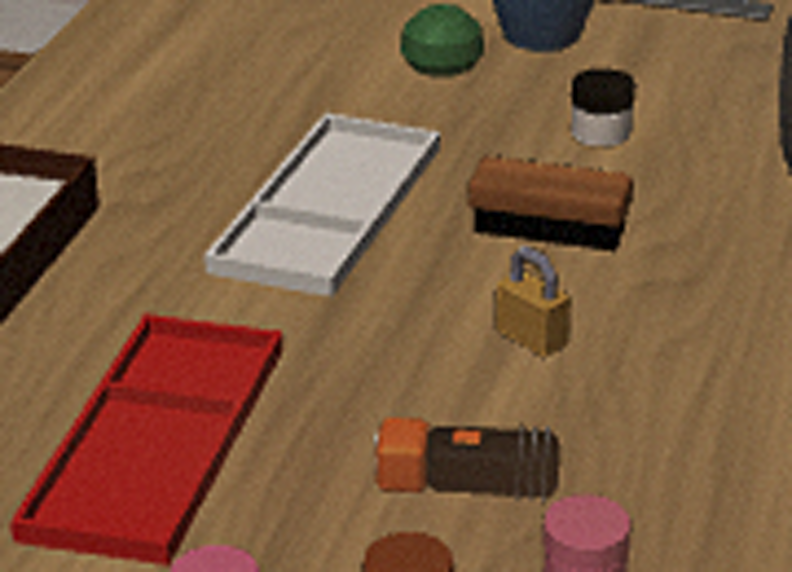

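The side crop confirms that the jar with a black lid and white body at (282,170) is the only black one. The tan and pink jars are look-alikes, and there is only one brush, one torch and one padlock. The white tray's short compartment is on its +y side (the near end in the side view). The red tray's is on its -y side. Next I'll measure.

```bash
cat > h.py <<'E'
import cv2,numpy as np
from bench import sense, imaging, order
from scipy.spatial.transform import Rotation as R
def grab(n,f):
    im=imaging.get_image(n); bgr=cv2.cvtColor(im,cv2.COLOR_RGB2BGR); cv2.imwrite("pics/"+f,bgr); return bgr
def cast(n,uv,z):
    m=imaging.camera_model(n);K=np.array(m["intrinsics"]);T=np.array(m["world_to_cam"])
    uv=np.atleast_2d(np.array(uv,float)); d=np.c_[uv,np.ones(len(uv))]@np.linalg.inv(K).T@T[:3,:3]
    c=-T[:3,:3].T@T[:3,3]; s=(z-c[2])/d[:,2]; return (c+d*s[:,None])[:,:2]
def proj(n,p):
    m=imaging.camera_model(n);K=np.array(m["intrinsics"]);T=np.array(m["world_to_cam"])
    p=np.atleast_2d(p)@T[:3,:3].T+T[:3,3]; q=p@K.T; return q[:,:2]/q[:,2:]
def blob(bgr,lo,hi,box,up=4,close=0):
    x0,y0,x1,y1=box; c=cv2.resize(bgr[y0:y1,x0:x1],None,fx=up,fy=up,interpolation=cv2.INTER_CUBIC)
    m=cv2.inRange(cv2.cvtColor(c,cv2.COLOR_BGR2HSV),np.array(lo),np.array(hi))
    if close: m=cv2.morphologyEx(m,cv2.MORPH_CLOSE,np.ones((close,close),np.uint8))
    cs,_=cv2.findContours(m,cv2.RETR_EXTERNAL,cv2.CHAIN_APPROX_NONE); k=max(cs,key=cv2.contourArea)
    return (k[:,0,:].astype(float)+.5)/up-.5+[x0,y0]
def rect(n,k,z):
    P=cast(n,k,z); r=cv2.minAreaRect((P*1000).astype(np.float32)); b=cv2.boxPoints(r)
    e=[b[1]-b[0],b[2]-b[1]]; e=sorted(e,key=np.linalg.norm); L=e[1]
    return np.round(r[0],1),round(float(np.degrees(np.arctan2(L[1],L[0])))%180,1),np.round([np.linalg.norm(L),np.linalg.norm(e[0])],1)
E
python3 - <<'E'
from h import *
t=cv2.imread("pics/top0.png")
hsv=cv2.cvtColor(t,cv2.COLOR_BGR2HSV)
for n,(u,v) in dict(brush=(274,206),table=(300,206),lid=(326,209),tb=(169,215),th=(167,197),pad=(221,217),sh=(225,213),red=(150,150),wh=(290,155)).items(): print(n,hsv[v,u])
def go(n,lo,hi,box,z,**k):
    print(n,*rect("top",blob(t,lo,hi,box,**k),z))
go("brush",(0,100,60),(14,255,255),(255,175,295,240),.046)
go("lid",(0,0,0),(180,255,60),(312,195,342,224),.044)
go("red",(0,200,100),(6,255,255),(115,115,220,180),.014)
go("red2",(170,200,100),(180,255,255),(115,115,220,180),.014)
go("white",(80,0,130),(140,60,255),(220,120,320,185),.014)
go("torchbody",(0,0,0),(180,255,70),(155,185,185,240),.034)
go("torchhead",(0,200,120),(20,255,255),(155,185,185,203),.036)
go("pad",(18,120,90),(30,255,255),(212,196,240,228),.042,close=25)
m=imaging.camera_model("top");T=np.array(m["world_to_cam"]);print(-T[:3,:3].T@T[:3,3])
E
```

```text
brush [ 14 164 123]
table [ 19 111 126]
lid [ 50 118  13]
tb [17 99 36]
th [ 15 227 173]
pad [14 33 84]
sh [ 20 152 126]
red [  2 227 171]
wh [108   7 178]
brush [ 466.7 -163. ] 0.9 [116.7  45.2]
lid [ 461.3 -325.8] 128.7 [51.2 48.6]
red [651.7 171.7] 92.6 [236.7  99.3]Traceback (most recent call last):
  File "<stdin>", line 10, in <module>
  File "<stdin>", line 6, in go
  File "h.py", line 17, in blob
    cs,_=cv2.findContours(m,cv2.RETR_EXTERNAL,cv2.CHAIN_APPROX_NONE); k=max(cs,key=cv2.contourArea)
                                                                        ~~~^^^^^^^^^^^^^^^^^^^^^^^^
ValueError: max() iterable argument is empty
```

```bash
python3 - <<'E'
from h import *
t=cv2.imread("pics/top0.png");s=cv2.imread("pics/side0.png")
def go(n,lo,hi,box,z,**k):
    kk=blob(t,lo,hi,box,**k);print(n,*rect("top",kk,z)); return kk
go("brush",(0,130,60),(16,255,255),(255,175,295,240),.046)
go("lid",(0,0,0),(180,255,70),(312,195,342,224),.042)
go("white",(0,0,100),(180,60,255),(220,120,320,185),.016)
go("torchbody",(0,0,0),(180,255,75),(155,185,185,240),.034)
go("torchhead",(0,200,120),(20,255,255),(155,185,185,203),.036)
go("torchall",(0,0,0),(180,255,60),(155,185,185,240),.034)
for b in [(18,130,110),(20,140,100),(19,120,130)]:
  go("pad",b,(30,255,255),(212,196,240,228),.042,close=25)
m=imaging.camera_model("top");T=np.array(m["world_to_cam"]);print(-T[:3,:3].T@T[:3,3])
c=cv2.resize(t[185:240,155:240],None,fx=9,fy=9,interpolation=cv2.INTER_CUBIC);cv2.imwrite("pics/c1.png",c)
c=cv2.resize(s[195:265,220:290],None,fx=8,fy=8,interpolation=cv2.INTER_CUBIC);cv2.imwrite("pics/c2.png",c)
E
```

```text
brush [ 467.1 -163. ] 1.1 [120.5  48.4]
lid [ 462.  -326.5] 91.1 [51.8 50.1]
white [ 639.2 -148.1] 86.7 [242.5 104.8]
torchbody [428.9 155.6] 10.5 [83.3 36.7]
torchhead [485.3 167.2] 96.4 [34.1 28.7]
torchall [429.  155.4] 10.5 [81.6 34.6]
pad [445.1 -10.8] 148.8 [53.  26.8]
pad [444.2 -12.5] 150.5 [50.5 27.6]
pad [445.3  -9. ] 149.0 [51.7 25.8]
[ 0.38083769 -0.09845406  1.49512213]
```

View pics/c1.png

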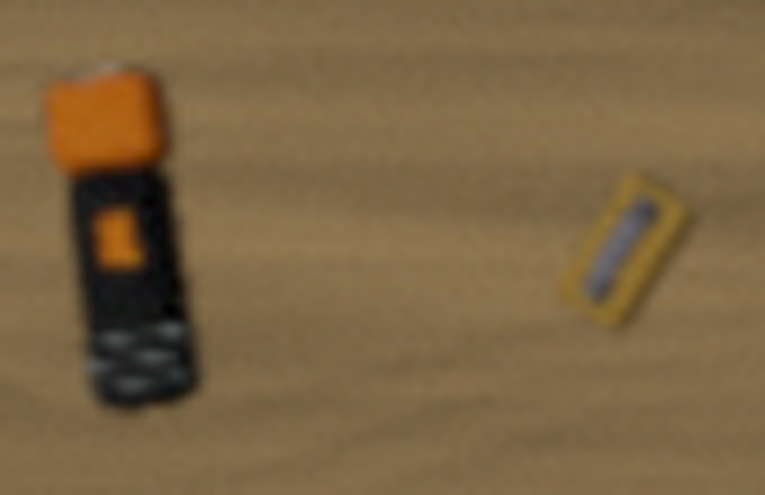

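View pics/c2.png

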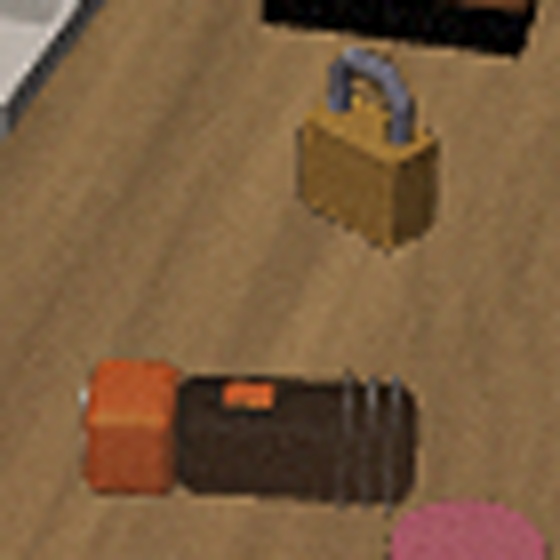

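```bash
cat > sc.py <<'E'
import numpy as np
# x,y mm, yaw deg
P=dict(brush=(467,-163,1),jar=(461.5,-326,0),torch=(445,158.8,11),pad=(446,-11.5,-32),white=(639.2,-148.1,86.7),red=(651.5,171.5,-87.4))
def w(n,x,y,z):
    a=np.radians(P[n][2]);c,s=np.cos(a),np.sin(a)
    return np.array([P[n][0]+c*x-s*y,P[n][1]+s*x+c*y,z])/1000
E
python3 - <<'E'
from h import *; from sc import *
q=[(636,172),(692,210),(612,328),(560,285)]
q=[((a+.5)/9-.5+155,(b+.5)/9-.5+185) for a,b in q]
W=cast("top",q,.042)*1000;print(W.round(1),W.mean(0)); d=(W[0]+W[1]-W[2]-W[3])/2;print(np.degrees(np.arctan2(d[1],d[0])),np.linalg.norm(d))
B=dict(brush=(-60,60,-24,24,46),torch=(-58,57,-17,17,35),pad=(-25,25,-13,13,42),white=(-119.5,119.5,-50,50,16),red=(-119.5,119.5,-50,50,16))
for n in("top","side"):
    im=cv2.imread(f"pics/{n}0.png"); f=5
    x0,y0,x1,y1=dict(top=(125,125,345,235),side=(145,145,325,275))[n]
    f=3.6 if n=="top" else 4.4
    c=cv2.resize(im[y0:y1,x0:x1],None,fx=f,fy=f,interpolation=cv2.INTER_CUBIC)
    def pl(pts): cv2.polylines(c,[np.round(((proj(n,pts)+.5-[x0,y0])*f)).astype(int)],True,(255,255,0),1)
    for k,(a,b,e,g,z) in B.items():
        pl(np.array([w(k,*p,z) for p in((a,e),(b,e),(b,g),(a,g))]))
        if k in("white","red"): pl(np.array([w(k,34,-45,16),w(k,34,45,16)]))
    th=np.linspace(0,6.28,40); pl(np.array([w("jar",26*np.cos(t),26*np.sin(t),48) for t in th]))
    cv2.imwrite(f"pics/ov_{n}.png",c)
E
```

```text
[[471.3 -15.6]
 [458.7 -35. ]
 [418.   -8.8]
 [432.2   9.2]] [445.05152295 -12.55396411]
-32.6328010571898 47.332799595882875
```

View pics/ov_top.png

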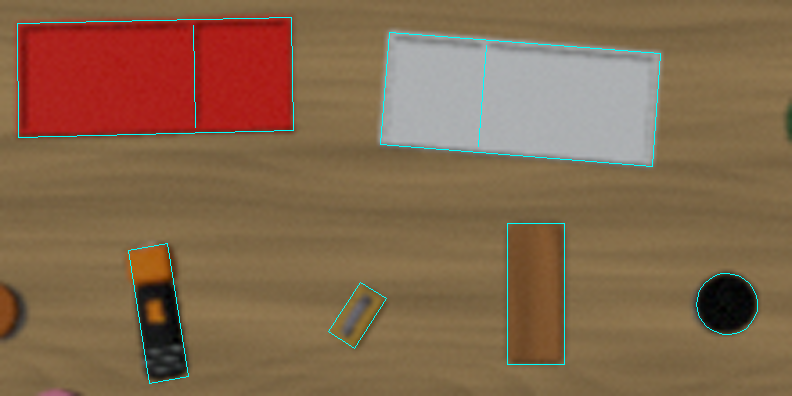

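View pics/ov_side.png

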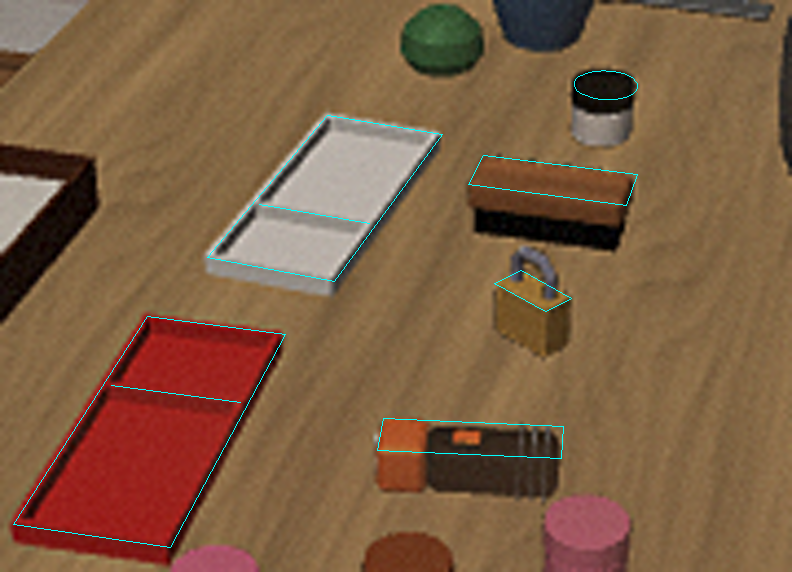

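```bash
sed -i 's/torch=(445,158.8,11)/torch=(446,158.8,11)/; s/pad=(446,-11.5,-32)/pad=(445.7,-11.8,-32.3)/' sc.py; cat > go.py <<'E'
# usage: go.py x y z_grasp phi   (mm, deg) -> tool-frame move from the measured pose
import sys
from h import *
s=sense();p=np.array(s["tool_pos"])*1000;M=R.from_quat(s["ee_rot"]).as_matrix()
phi0=np.degrees(np.arctan2(M[1,0],M[0,0]))
print("t",round(s["t"],2),"tcp",p.round(1),"phi",round(phi0,2),"tilt",np.degrees(np.arccos(-M[2,2])).round(2),"F",np.round(s["force"],1),"gap",round(s["finger_gap"]*91,1))
if len(sys.argv)>1:
    x,y,z,ph=map(float,sys.argv[1:5]); d=np.array([x,y,z+60])-p
    dphi=(ph-phi0+180)%360-180
    a=np.radians(ph);t=np.array([[np.cos(a),np.sin(a),0],[np.sin(a),-np.cos(a),0],[0,0,-1]]).T
    print("d",(M.T@d).round(1),"rotvec",np.degrees(R.from_matrix(M.T@t).as_rotvec()).round(2),"rows",(np.linalg.norm(d)/41.7).round(1),round(abs(dphi)/7.16,1))
E
python3 go.py 467 -163 130 1; python3 - <<'E'
from sc import *
for n,x in(("white",-41.5),("white",75.5),("red",-41.5),("red",75.5)): print(n,x,(w(n,x,0,0)*1000).round(1))
E
```

```text
t 0.1 tcp [ 194.6 -593.7  291.7] phi 18.15 tilt 0.06 F [ 0.6 -0.   0.3] gap 91.0
d [ 392.9 -324.3  102.1] rotvec [-0.06  0.   17.15] rows 12.5 2.4
white -41.5 [ 636.8 -189.5    0. ]
white 75.5 [643.5 -72.7   0. ]
red -41.5 [649.6 213.    0. ]
red 75.5 [654.9  96.1   0. ]
```

Emit:
{"op": "servo_tool", "data": {"commands": [{"jaw":1,"dx":32,"dy":-26,"dz":0,"ax":0,"ay":0,"az":2},{"jaw":1,"dx":64,"dy":-53,"dz":0,"ax":0,"ay":0,"az":4},{"jaw":1,"dx":96,"dy":-79,"dz":0,"ax":0,"ay":0,"az":7},{"jaw":1,"dx":128,"dy":-106,"dz":0,"ax":0,"ay":0,"az":10},{"jaw":1,"dx":160,"dy":-132,"dz":0,"ax":0,"ay":0,"az":13},{"jaw":1,"dx":192,"dy":-158,"dz":0,"ax":0,"ay":0,"az":17.2},{"jaw":1,"dx":224,"dy":-185,"dz":0,"ax":0,"ay":0,"az":17.2},{"jaw":1,"dx":256,"dy":-211,"dz":0,"ax":0,"ay":0,"az":17.2},{"jaw":1,"dx":288,"dy":-238,"dz":10,"ax":0,"ay":0,"az":17.2},{"jaw":1,"dx":320,"dy":-264,"dz":20,"ax":0,"ay":0,"az":17.2}], "newtons": 25}}

```text
t: 0.93
tool_pos: [0.4161, -0.2433, 0.2728]
ee_rot: [1.0, 0.008, 0.0, 0.0]
force: [1.1, -0.6, 0.9]
finger_gap: 0.999
```

```bash
python3 go.py 467 -163 110 1
```

```text
t 0.93 tcp [ 416.1 -243.3  272.8] phi 0.94 tilt 0.06 F [ 1.1 -0.6  0.9] gap 90.9
d [ 52.1 -79.5 102.8] rotvec [ 0.04 -0.05 -0.06] rows 3.4 0.0
```

Emit:
{"op": "servo_tool", "data": {"commands": [{"jaw":1,"dx":18,"dy":-26,"dz":20,"ax":0,"ay":0,"az":0},{"jaw":1,"dx":36,"dy":-54,"dz":45,"ax":0,"ay":0,"az":0},{"jaw":1,"dx":50,"dy":-77,"dz":70,"ax":0,"ay":0,"az":0},{"jaw":1,"dx":52,"dy":-79.5,"dz":95,"ax":0,"ay":0,"az":0},{"jaw":1,"dx":52,"dy":-79.5,"dz":120,"ax":0,"ay":0,"az":0},{"jaw":1,"dx":52,"dy":-79.5,"dz":140,"ax":0,"ay":0,"az":0},{"jaw":1,"dx":52,"dy":-79.5,"dz":158,"ax":0,"ay":0,"az":0},{"jaw":1,"dx":52,"dy":-79.5,"dz":169,"ax":0,"ay":0,"az":0},{"jaw":1,"dx":52,"dy":-79.5,"dz":176,"ax":0,"ay":0,"az":0},{"jaw":1,"dx":52,"dy":-79.5,"dz":176,"ax":0,"ay":0,"az":0}]}}

```text
t: 1.77
tool_pos: [0.4656, -0.1645, 0.0955]
ee_rot: [1.0, 0.008, -0.001, -0.001]
force: [-1.2, -0.2, 0.7]
finger_gap: 1.002
```

```bash
python3 go.py 467 -163 36 1
```

```text
t 1.77 tcp [ 465.6 -164.5   95.5] phi 0.95 tilt 0.13 F [-1.2 -0.2  0.7] gap 91.2
d [ 1.5 -1.5 -0.5] rotvec [-0.06  0.11 -0.05] rows 0.1 0.0
```

Emit:
{"op": "servo_tool", "data": {"commands": [{"jaw":1,"dx":1.5,"dy":-1.5,"dz":0,"ax":0,"ay":0,"az":0},{"jaw":0.4,"dx":1.5,"dy":-1.5,"dz":0,"ax":0,"ay":0,"az":0},{"jaw":0.4,"dx":1.5,"dy":-1.5,"dz":0,"ax":0,"ay":0,"az":0},{"jaw":0.4,"dx":1.5,"dy":-1.5,"dz":0,"ax":0,"ay":0,"az":0},{"jaw":0.4,"dx":1.5,"dy":-1.5,"dz":0,"ax":0,"ay":0,"az":0},{"jaw":0.3,"dx":1.5,"dy":-1.5,"dz":0,"ax":0,"ay":0,"az":0},{"jaw":0.3,"dx":1.5,"dy":-1.5,"dz":0,"ax":0,"ay":0,"az":0},{"jaw":0.3,"dx":1.5,"dy":-1.5,"dz":0,"ax":0,"ay":0,"az":0},{"jaw":0.3,"dx":1.5,"dy":-1.5,"dz":0,"ax":0,"ay":0,"az":0},{"jaw":0.3,"dx":1.5,"dy":-1.5,"dz":0,"ax":0,"ay":0,"az":0}]}}

```text
t: 2.6
tool_pos: [0.4676, -0.1633, 0.0968]
ee_rot: [1.0, 0.008, 0.0, 0.0]
force: [-1.3, -1.0, 3.4]
finger_gap: 0.522
```

```bash
python3 go.py 636.8 -189.5 120 86.7
```

```text
t 2.6 tcp [ 467.6 -163.3   96.8] phi 0.95 tilt 0.01 F [-1.3 -1.   3.4] gap 47.5
d [168.8  29.  -83.2] rotvec [ 1.000e-02 -0.000e+00 -8.575e+01] rows 4.6 12.0
```

Emit:
{"op": "servo_tool", "data": {"commands": [{"jaw":0.3,"dx":0,"dy":0,"dz":-8,"ax":0,"ay":0,"az":0},{"jaw":0.3,"dx":0,"dy":0,"dz":-25,"ax":0,"ay":0,"az":0},{"jaw":0.3,"dx":0,"dy":0,"dz":-50,"ax":0,"ay":0,"az":-4},{"jaw":0.3,"dx":10,"dy":2,"dz":-70,"ax":0,"ay":0,"az":-9},{"jaw":0.3,"dx":30,"dy":5,"dz":-84,"ax":0,"ay":0,"az":-15},{"jaw":0.3,"dx":50,"dy":9,"dz":-84,"ax":0,"ay":0,"az":-21},{"jaw":0.3,"dx":70,"dy":12,"dz":-84,"ax":0,"ay":0,"az":-27},{"jaw":0.3,"dx":90,"dy":15,"dz":-84,"ax":0,"ay":0,"az":-33},{"jaw":0.3,"dx":110,"dy":19,"dz":-84,"ax":0,"ay":0,"az":-39},{"jaw":0.3,"dx":125,"dy":22,"dz":-84,"ax":0,"ay":0,"az":-44}]}}

```text
t: 3.43
tool_pos: [0.5942, -0.1832, 0.1812]
ee_rot: [0.923, 0.385, 0.0, 0.0]
force: [-0.2, -0.3, -1.1]
finger_gap: 0.527
```

```bash
python3 go.py 636.8 -189.5 120 86.7
```

```text
t 3.43 tcp [ 594.2 -183.2  181.2] phi 45.28 tilt 0.03 F [-0.2 -0.3 -1.1] gap 47.9
d [25.5 34.7  1.3] rotvec [ 3.000e-02 -1.000e-02 -4.142e+01] rows 1.0 5.8
```

Emit:
{"op": "servo_tool", "data": {"commands": [{"jaw":0.3,"dx":5,"dy":7,"dz":0,"ax":0,"ay":0,"az":-5.5},{"jaw":0.3,"dx":10,"dy":14,"dz":0,"ax":0,"ay":0,"az":-12},{"jaw":0.3,"dx":15,"dy":21,"dz":0,"ax":0,"ay":0,"az":-18.5},{"jaw":0.3,"dx":20,"dy":28,"dz":0,"ax":0,"ay":0,"az":-25},{"jaw":0.3,"dx":25.5,"dy":34,"dz":0,"ax":0,"ay":0,"az":-31},{"jaw":0.3,"dx":25.5,"dy":34.7,"dz":0,"ax":0,"ay":0,"az":-37},{"jaw":0.3,"dx":25.5,"dy":34.7,"dz":0,"ax":0,"ay":0,"az":-41.4},{"jaw":0.3,"dx":25.5,"dy":34.7,"dz":15,"ax":0,"ay":0,"az":-41.4},{"jaw":0.3,"dx":25.5,"dy":34.7,"dz":30,"ax":0,"ay":0,"az":-41.4},{"jaw":0.3,"dx":25.5,"dy":34.7,"dz":40,"ax":0,"ay":0,"az":-41.4}]}}

```text
t: 4.27
tool_pos: [0.635, -0.1894, 0.1399]
ee_rot: [0.729, 0.684, -0.0, -0.001]
force: [-0.4, -1.1, -1.5]
finger_gap: 0.523
```

```bash
python3 go.py 636.8 -189.5 41 86.7; python3 -c "
from h import *
a=grab('top','t1.png')[100:230,200:340];b=grab('side','s1.png')[110:270,180:330]
cv2.imwrite('pics/p1.png',np.hstack([cv2.resize(a,(400,372)),cv2.resize(b,(400,372))]))"
```

```text
t 4.27 tcp [ 635.  -189.4  139.9] phi 86.35 tilt 0.07 F [-0.4 -1.1 -1.5] gap 47.6
d [ 0.   1.9 38.9] rotvec [-0.07 -0.03 -0.35] rows 0.9 0.0
```

View pics/p1.png

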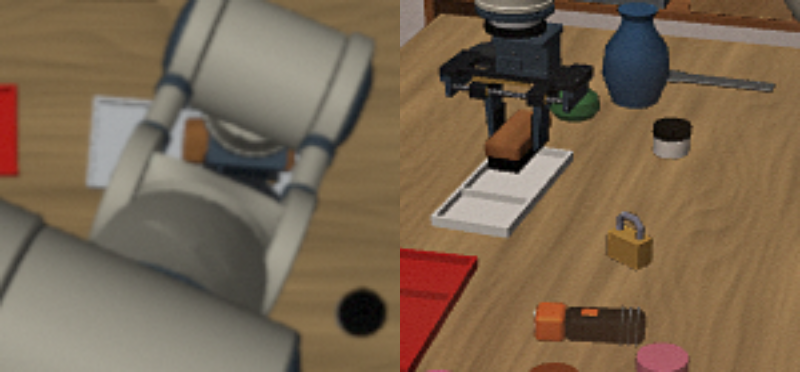

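The picture shows the brush held level over the white tray's long compartment at about (515,140) in the side crop. I'll lower it now.

Emit:
{"op": "servo_tool", "data": {"commands": [{"jaw":0.3,"dx":0,"dy":1.8,"dz":8,"ax":0,"ay":0,"az":-0.4},{"jaw":0.3,"dx":0,"dy":1.8,"dz":16,"ax":0,"ay":0,"az":-0.4},{"jaw":0.3,"dx":0,"dy":1.8,"dz":23,"ax":0,"ay":0,"az":-0.4},{"jaw":0.3,"dx":0,"dy":1.8,"dz":29,"ax":0,"ay":0,"az":-0.4},{"jaw":0.3,"dx":0,"dy":1.8,"dz":33,"ax":0,"ay":0,"az":-0.4},{"jaw":0.3,"dx":0,"dy":1.8,"dz":35,"ax":0,"ay":0,"az":-0.4},{"jaw":0.3,"dx":0,"dy":1.8,"dz":36.5,"ax":0,"ay":0,"az":-0.4},{"jaw":0.3,"dx":0,"dy":1.8,"dz":37.5,"ax":0,"ay":0,"az":-0.4},{"jaw":0.3,"dx":0,"dy":1.8,"dz":38,"ax":0,"ay":0,"az":-0.4},{"jaw":0.3,"dx":0,"dy":1.8,"dz":38,"ax":0,"ay":0,"az":-0.4}]}}

```text
t: 5.2
tool_pos: [0.6373, -0.1898, 0.1029]
ee_rot: [0.727, 0.687, 0.0, 0.0]
force: [0.5, -0.3, -0.9]
finger_gap: 0.53
```

```bash
python3 go.py 636.8 -189.5 40.8 86.7
```

```text
t 5.2 tcp [ 637.3 -189.8  102.9] phi 86.75 tilt 0.01 F [ 0.5 -0.3 -0.9] gap 48.2
d [ 0.3 -0.6  2.1] rotvec [0.01 0.   0.05] rows 0.1 0.0
```

Emit:
{"op": "servo_tool", "data": {"commands": [{"jaw":0.3,"dx":0,"dy":0,"dz":0.5,"ax":0,"ay":0,"az":0},{"jaw":0.3,"dx":0,"dy":0,"dz":1,"ax":0,"ay":0,"az":0},{"jaw":0.3,"dx":0,"dy":0,"dz":1.4,"ax":0,"ay":0,"az":0},{"jaw":0.3,"dx":0,"dy":0,"dz":1.7,"ax":0,"ay":0,"az":0},{"jaw":0.3,"dx":0,"dy":0,"dz":2,"ax":0,"ay":0,"az":0},{"jaw":0.3,"dx":0,"dy":0,"dz":2,"ax":0,"ay":0,"az":0},{"jaw":0.3,"dx":0,"dy":0,"dz":2,"ax":0,"ay":0,"az":0},{"jaw":0.3,"dx":0,"dy":0,"dz":2,"ax":0,"ay":0,"az":0},{"jaw":0.3,"dx":0,"dy":0,"dz":2,"ax":0,"ay":0,"az":0},{"jaw":0.3,"dx":0,"dy":0,"dz":2,"ax":0,"ay":0,"az":0}]}}

```text
t: 6.03
tool_pos: [0.6373, -0.1898, 0.1008]
ee_rot: [0.727, 0.687, 0.0, 0.0]
force: [-2.1, 0.4, 4.1]
finger_gap: 0.522
```

Emit:
{"op": "servo_tool", "data": {"commands": [{"jaw":0.54,"dx":0,"dy":0,"dz":0,"ax":0,"ay":0,"az":0},{"jaw":0.6,"dx":0,"dy":0,"dz":0,"ax":0,"ay":0,"az":0},{"jaw":0.72,"dx":0,"dy":0,"dz":0,"ax":0,"ay":0,"az":0},{"jaw":0.72,"dx":0,"dy":0,"dz":0,"ax":0,"ay":0,"az":0},{"jaw":0.72,"dx":0,"dy":0,"dz":-5,"ax":0,"ay":0,"az":0},{"jaw":0.72,"dx":0,"dy":0,"dz":-20,"ax":0,"ay":0,"az":0},{"jaw":0.72,"dx":0,"dy":0,"dz":-45,"ax":0,"ay":0,"az":0},{"jaw":1,"dx":0,"dy":0,"dz":-75,"ax":0,"ay":0,"az":0},{"jaw":1,"dx":0,"dy":0,"dz":-105,"ax":0,"ay":0,"az":0},{"jaw":1,"dx":0,"dy":0,"dz":-125,"ax":0,"ay":0,"az":0}]}}

```text
t: 6.87
tool_pos: [0.6378, -0.19, 0.229]
ee_rot: [0.727, 0.687, 0.001, 0.001]
force: [1.3, 0.3, 0.7]
finger_gap: 0.908
```

```bash
python3 go.py 461.5 -326 39 86.7; python3 -c "
from h import *
a=cv2.imread('pics/top0.png');
for uv in [(377,181),(355,159)]: print(cast('top',uv,0.02).round(3))"
```

```text
t 6.87 tcp [ 637.8 -190.   229. ] phi 86.75 tilt 0.15 F [1.3 0.3 0.7] gap 82.7
d [-145.7 -168.6  129.7] rotvec [0.14 0.05 0.05] rows 6.2 0.0
[[ 0.554 -0.489]]
[[ 0.622 -0.419]]
```

Emit:
{"op": "servo_tool", "data": {"commands": [{"jaw":1,"dx":-16,"dy":-18,"dz":0,"ax":0,"ay":0,"az":0},{"jaw":1,"dx":-36,"dy":-42,"dz":0,"ax":0,"ay":0,"az":0},{"jaw":1,"dx":-58,"dy":-67,"dz":0,"ax":0,"ay":0,"az":0},{"jaw":1,"dx":-80,"dy":-92,"dz":0,"ax":0,"ay":0,"az":0},{"jaw":1,"dx":-102,"dy":-118,"dz":0,"ax":0,"ay":0,"az":0},{"jaw":1,"dx":-122,"dy":-141,"dz":5,"ax":0,"ay":0,"az":0},{"jaw":1,"dx":-138,"dy":-160,"dz":15,"ax":0,"ay":0,"az":0},{"jaw":1,"dx":-145,"dy":-168,"dz":30,"ax":0,"ay":0,"az":0},{"jaw":1,"dx":-145.7,"dy":-168.6,"dz":48,"ax":0,"ay":0,"az":0},{"jaw":1,"dx":-145.7,"dy":-168.6,"dz":60,"ax":0,"ay":0,"az":0}]}}

```text
t: 7.7
tool_pos: [0.4597, -0.3263, 0.165]
ee_rot: [0.727, 0.686, -0.0, -0.0]
force: [-0.0, 0.8, 0.3]
finger_gap: 1.0
```

```bash
python3 go.py 461.5 -326 39 86.7; python3 - <<'E'
from h import *
a=grab('top','t2.png')
k=blob(a,(0,130,60),(16,255,255),(220,120,320,185));print(rect("top",k,.05))
from sc import *
print(cv2.pointPolygonTest(k.astype(np.float32),(270,160),False))
cv2.imwrite('pics/p2.png',cv2.resize(a[110:240,200:360],None,fx=4,fy=4))
E
```

```text
t 7.7 tcp [ 459.7 -326.3  165. ] phi 86.66 tilt 0.02 F [-0.   0.8  0.3] gap 91.0
d [ 0.4  1.8 66. ] rotvec [-0.01 -0.01 -0.04] rows 1.6 0.0
(array([ 635.3, -188.9]), 86.7, array([113.5,  43.9], dtype=float32))
-1.0
```

View pics/p2.png

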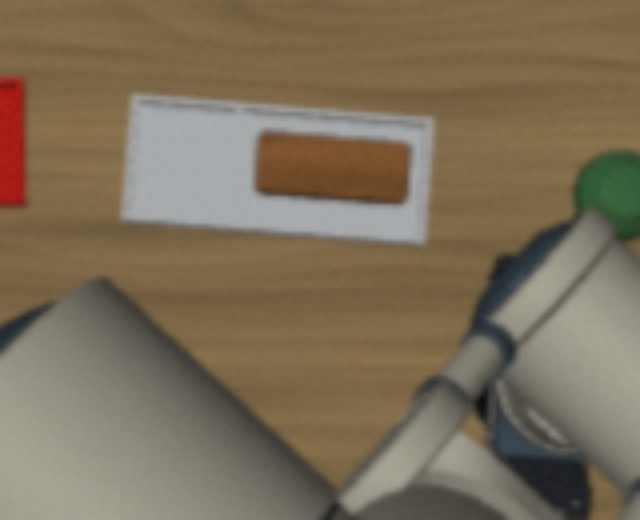

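The brush lies centred in the long compartment, at about (333,166) in the crop and measured at (635,-189) mm. Next is the jar.

Emit:
{"op": "servo_tool", "data": {"commands": [{"jaw":1,"dx":0.4,"dy":1.8,"dz":14,"ax":0,"ay":0,"az":0},{"jaw":1,"dx":0.4,"dy":1.8,"dz":30,"ax":0,"ay":0,"az":0},{"jaw":1,"dx":0.4,"dy":1.8,"dz":46,"ax":0,"ay":0,"az":0},{"jaw":1,"dx":0.4,"dy":1.8,"dz":58,"ax":0,"ay":0,"az":0},{"jaw":1,"dx":0.4,"dy":1.8,"dz":64,"ax":0,"ay":0,"az":0},{"jaw":1,"dx":0.4,"dy":1.8,"dz":66,"ax":0,"ay":0,"az":0},{"jaw":0.4,"dx":0.4,"dy":1.8,"dz":66,"ax":0,"ay":0,"az":0},{"jaw":0.4,"dx":0.4,"dy":1.8,"dz":66,"ax":0,"ay":0,"az":0},{"jaw":0.4,"dx":0.4,"dy":1.8,"dz":66,"ax":0,"ay":0,"az":0},{"jaw":0.4,"dx":0.4,"dy":1.8,"dz":66,"ax":0,"ay":0,"az":0}]}}

```text
t: 8.58
tool_pos: [0.4628, -0.3256, 0.1004]
ee_rot: [0.727, 0.687, 0.0, 0.001]
force: [0.7, -0.0, -0.5]
finger_gap: 0.738
```

Emit:
{"op": "servo_tool", "data": {"commands": [{"jaw":0.4,"dx":0,"dy":0,"dz":0,"ax":0,"ay":0,"az":0},{"jaw":0.4,"dx":0,"dy":0,"dz":0,"ax":0,"ay":0,"az":0},{"jaw":0.4,"dx":0,"dy":0,"dz":0,"ax":0,"ay":0,"az":0},{"jaw":0.4,"dx":0,"dy":0,"dz":0,"ax":0,"ay":0,"az":0},{"jaw":0.4,"dx":0,"dy":0,"dz":0,"ax":0,"ay":0,"az":0},{"jaw":0.4,"dx":0,"dy":0,"dz":0,"ax":0,"ay":0,"az":0},{"jaw":0.4,"dx":0,"dy":0,"dz":0,"ax":0,"ay":0,"az":0},{"jaw":0.4,"dx":0,"dy":0,"dz":0,"ax":0,"ay":0,"az":0},{"jaw":0.4,"dx":0,"dy":0,"dz":0,"ax":0,"ay":0,"az":0},{"jaw":0.4,"dx":0,"dy":0,"dz":0,"ax":0,"ay":0,"az":0}]}}

```text
t: 9.42
tool_pos: [0.4626, -0.3255, 0.1]
ee_rot: [0.727, 0.687, 0.0, 0.0]
force: [-0.7, 1.4, 5.9]
finger_gap: 0.561
```

```bash
python3 go.py 643.5 -72.7 120 86.7
```

```text
t 9.42 tcp [ 462.6 -325.5  100. ] phi 86.75 tilt 0.02 F [-0.7  1.4  5.9] gap 51.1
d [262.6 166.3 -80.1] rotvec [0.01 0.01 0.05] rows 7.7 0.0
```

Emit:
{"op": "servo_tool", "data": {"commands": [{"jaw":0.4,"dx":0,"dy":0,"dz":-6,"ax":0,"ay":0,"az":0},{"jaw":0.4,"dx":0,"dy":0,"dz":-20,"ax":0,"ay":0,"az":0},{"jaw":0.4,"dx":0,"dy":0,"dz":-42,"ax":0,"ay":0,"az":0},{"jaw":0.4,"dx":8,"dy":5,"dz":-64,"ax":0,"ay":0,"az":0},{"jaw":0.4,"dx":26,"dy":16,"dz":-80,"ax":0,"ay":0,"az":0},{"jaw":0.4,"dx":50,"dy":32,"dz":-85,"ax":0,"ay":0,"az":0},{"jaw":0.4,"dx":78,"dy":49,"dz":-85,"ax":0,"ay":0,"az":0},{"jaw":0.4,"dx":106,"dy":67,"dz":-85,"ax":0,"ay":0,"az":0},{"jaw":0.4,"dx":134,"dy":85,"dz":-85,"ax":0,"ay":0,"az":0},{"jaw":0.4,"dx":162,"dy":103,"dz":-85,"ax":0,"ay":0,"az":0}]}}

```text
t: 10.25
tool_pos: [0.5751, -0.1681, 0.1851]
ee_rot: [0.727, 0.687, -0.0, -0.0]
force: [0.9, -0.8, -1.4]
finger_gap: 0.561
```

```bash
python3 go.py 643.5 -72.7 44 86.7
```

```text
t 10.25 tcp [ 575.1 -168.1  185.1] phi 86.74 tilt 0.01 F [ 0.9 -0.8 -1.4] gap 51.1
d [99.1 62.9 81.1] rotvec [-0.01 -0.    0.04] rows 3.4 0.0
```

Emit:
{"op": "servo_tool", "data": {"commands": [{"jaw":0.4,"dx":24,"dy":15,"dz":0,"ax":0,"ay":0,"az":0},{"jaw":0.4,"dx":48,"dy":31,"dz":0,"ax":0,"ay":0,"az":0},{"jaw":0.4,"dx":70,"dy":45,"dz":0,"ax":0,"ay":0,"az":0},{"jaw":0.4,"dx":87,"dy":56,"dz":0,"ax":0,"ay":0,"az":0},{"jaw":0.4,"dx":97,"dy":62,"dz":6,"ax":0,"ay":0,"az":0},{"jaw":0.4,"dx":99,"dy":63,"dz":20,"ax":0,"ay":0,"az":0},{"jaw":0.4,"dx":99,"dy":63,"dz":36,"ax":0,"ay":0,"az":0},{"jaw":0.4,"dx":99,"dy":63,"dz":50,"ax":0,"ay":0,"az":0},{"jaw":0.4,"dx":99,"dy":63,"dz":62,"ax":0,"ay":0,"az":0},{"jaw":0.4,"dx":99,"dy":63,"dz":68,"ax":0,"ay":0,"az":0}]}}

```text
t: 11.08
tool_pos: [0.6421, -0.0744, 0.1149]
ee_rot: [0.727, 0.687, -0.001, -0.001]
force: [-0.4, -0.1, -1.3]
finger_gap: 0.561
```

```bash
python3 go.py 643.5 -72.7 44 86.7;python3 -c "
from h import *
b=grab('side','s3.png')[110:270,180:330]
cv2.imwrite('pics/p3.png',cv2.resize(b,None,fx=3.5,fy=3.5))"
```

```text
t 11.08 tcp [642.1 -74.4 114.9] phi 86.73 tilt 0.14 F [-0.4 -0.1 -1.3] gap 51.1
d [ 1.8  1.4 10.9] rotvec [-0.14 -0.02  0.03] rows 0.3 0.0
```

View pics/p3.png

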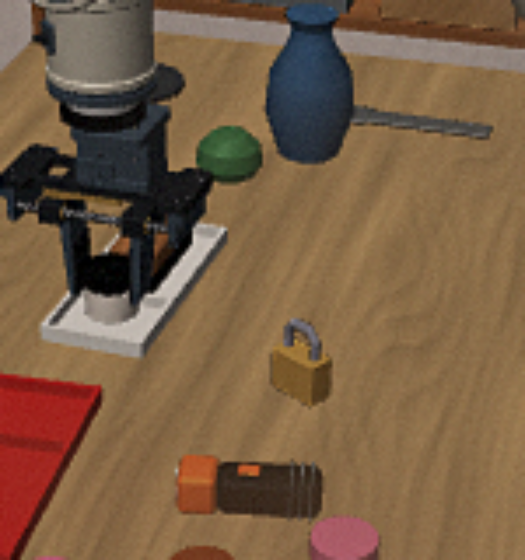

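The jar is upright over the short compartment, at about (110,295) in the crop. I'll lower it until it touches.

Emit:
{"op": "servo_tool", "data": {"commands": [{"jaw":0.4,"dx":0.8,"dy":0.7,"dz":3,"ax":0,"ay":0,"az":0},{"jaw":0.4,"dx":0.8,"dy":0.7,"dz":6,"ax":0,"ay":0,"az":0},{"jaw":0.4,"dx":0.8,"dy":0.7,"dz":8,"ax":0,"ay":0,"az":0},{"jaw":0.4,"dx":0.8,"dy":0.7,"dz":9,"ax":0,"ay":0,"az":0},{"jaw":0.4,"dx":0.8,"dy":0.7,"dz":10,"ax":0,"ay":0,"az":0},{"jaw":0.4,"dx":0.8,"dy":0.7,"dz":10.5,"ax":0,"ay":0,"az":0},{"jaw":0.4,"dx":0.8,"dy":0.7,"dz":11,"ax":0,"ay":0,"az":0},{"jaw":0.4,"dx":0.8,"dy":0.7,"dz":11,"ax":0,"ay":0,"az":0},{"jaw":0.4,"dx":0.8,"dy":0.7,"dz":11,"ax":0,"ay":0,"az":0},{"jaw":0.4,"dx":0.8,"dy":0.7,"dz":11,"ax":0,"ay":0,"az":0}]}}

```text
t: 11.97
tool_pos: [0.6438, -0.0735, 0.1058]
ee_rot: [0.727, 0.687, 0.0, 0.0]
force: [-0.7, 0.4, -1.8]
finger_gap: 0.563
```

```bash
python3 go.py 643.5 -72.7 44 86.7
```

```text
t 11.97 tcp [643.8 -73.5 105.8] phi 86.75 tilt 0.01 F [-0.7  0.4 -1.8] gap 51.2
d [ 0.8 -0.3  1.8] rotvec [0.01 0.   0.05] rows 0.0 0.0
```

Emit:
{"op": "servo_tool", "data": {"commands": [{"jaw":0.4,"dx":0,"dy":0,"dz":0.5,"ax":0,"ay":0,"az":0},{"jaw":0.4,"dx":0,"dy":0,"dz":1,"ax":0,"ay":0,"az":0},{"jaw":0.4,"dx":0,"dy":0,"dz":1.4,"ax":0,"ay":0,"az":0},{"jaw":0.4,"dx":0,"dy":0,"dz":1.7,"ax":0,"ay":0,"az":0},{"jaw":0.4,"dx":0,"dy":0,"dz":2,"ax":0,"ay":0,"az":0},{"jaw":0.4,"dx":0,"dy":0,"dz":2,"ax":0,"ay":0,"az":0},{"jaw":0.4,"dx":0,"dy":0,"dz":2,"ax":0,"ay":0,"az":0},{"jaw":0.4,"dx":0,"dy":0,"dz":2,"ax":0,"ay":0,"az":0},{"jaw":0.4,"dx":0,"dy":0,"dz":2,"ax":0,"ay":0,"az":0},{"jaw":0.4,"dx":0,"dy":0,"dz":2,"ax":0,"ay":0,"az":0}]}}

```text
t: 12.8
tool_pos: [0.6438, -0.0735, 0.104]
ee_rot: [0.727, 0.687, 0.0, 0.0]
force: [-2.6, 1.0, 5.3]
finger_gap: 0.566
```

Emit:
{"op": "servo_tool", "data": {"commands": [{"jaw":0.58,"dx":0,"dy":0,"dz":0,"ax":0,"ay":0,"az":0},{"jaw":0.64,"dx":0,"dy":0,"dz":0,"ax":0,"ay":0,"az":0},{"jaw":0.75,"dx":0,"dy":0,"dz":0,"ax":0,"ay":0,"az":0},{"jaw":0.75,"dx":0,"dy":0,"dz":0,"ax":0,"ay":0,"az":0},{"jaw":0.75,"dx":0,"dy":0,"dz":-5,"ax":0,"ay":0,"az":0},{"jaw":0.75,"dx":0,"dy":0,"dz":-20,"ax":0,"ay":0,"az":0},{"jaw":0.75,"dx":0,"dy":0,"dz":-45,"ax":0,"ay":0,"az":0},{"jaw":1,"dx":0,"dy":0,"dz":-75,"ax":0,"ay":0,"az":0},{"jaw":1,"dx":0,"dy":0,"dz":-95,"ax":0,"ay":0,"az":0},{"jaw":1,"dx":0,"dy":0,"dz":-105,"ax":0,"ay":0,"az":0}]}}

```text
t: 13.63
tool_pos: [0.6447, -0.0737, 0.212]
ee_rot: [0.727, 0.687, 0.001, 0.002]
force: [0.2, -0.2, -0.1]
finger_gap: 0.937
```

```bash
python3 go.py 445 158.8 110 11
```

```text
t 13.63 tcp [644.7 -73.7 212. ] phi 86.75 tilt 0.22 F [ 0.2 -0.2 -0.1] gap 85.3
d [ 220.8 -212.7   41. ] rotvec [ 0.21 -0.12 75.75] rows 7.4 10.6
```

Emit:
{"op": "servo_tool", "data": {"commands": [{"jaw":1,"dx":18,"dy":-17,"dz":0,"ax":0,"ay":0,"az":5},{"jaw":1,"dx":40,"dy":-39,"dz":0,"ax":0,"ay":0,"az":12},{"jaw":1,"dx":65,"dy":-62,"dz":0,"ax":0,"ay":0,"az":19},{"jaw":1,"dx":90,"dy":-86,"dz":0,"ax":0,"ay":0,"az":26},{"jaw":1,"dx":115,"dy":-110,"dz":0,"ax":0,"ay":0,"az":33},{"jaw":1,"dx":140,"dy":-134,"dz":0,"ax":0,"ay":0,"az":40},{"jaw":1,"dx":165,"dy":-158,"dz":0,"ax":0,"ay":0,"az":47},{"jaw":1,"dx":187,"dy":-180,"dz":0,"ax":0,"ay":0,"az":54},{"jaw":1,"dx":207,"dy":-199,"dz":0,"ax":0,"ay":0,"az":61},{"jaw":1,"dx":219,"dy":-211,"dz":0,"ax":0,"ay":0,"az":68}]}}

```text
t: 14.47
tool_pos: [0.4432, 0.1586, 0.2085]
ee_rot: [0.987, 0.16, -0.001, -0.0]
force: [0.1, -0.1, -0.7]
finger_gap: 0.997
```

```bash
python3 go.py 445.5 158.8 30 11; python3 - <<'E'
from h import *
a=grab('top','t4.png')
b=cv2.imread('pics/top0.png')
cv2.imwrite('pics/p4.png',cv2.resize(a[110:240,125:360],None,fx=3.3,fy=3.3))
k=blob(a,(0,0,0),(180,255,70),(235,135,270,170));print(rect("top",k,.048))
E
```

```text
t 14.47 tcp [443.2 158.6 208.5] phi 18.46 tilt 0.08 F [ 0.1 -0.1 -0.7] gap 90.7
d [  2.4   0.6 118.5] rotvec [-0.02  0.08  7.46] rows 2.8 1.0
(array([641.6, -75. ]), 1.3, array([51.5, 47.1], dtype=float32))
```

View pics/p4.png

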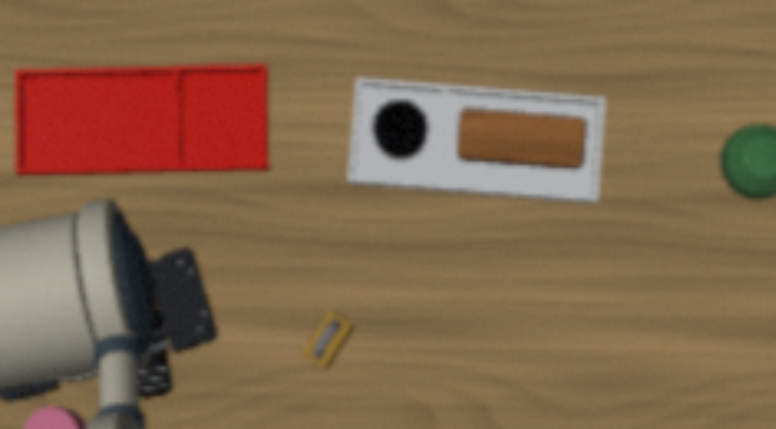

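The jar and brush are both in the white tray, with the lid at (400,128) and the brush at (522,138) in the crop. Next is the torch.

Emit:
{"op": "servo_tool", "data": {"commands": [{"jaw":1,"dx":1,"dy":0.3,"dz":10,"ax":0,"ay":0,"az":4},{"jaw":1,"dx":2.4,"dy":0.6,"dz":28,"ax":0,"ay":0,"az":7.4},{"jaw":1,"dx":2.4,"dy":0.6,"dz":50,"ax":0,"ay":0,"az":7.4},{"jaw":1,"dx":2.4,"dy":0.6,"dz":72,"ax":0,"ay":0,"az":7.4},{"jaw":1,"dx":2.4,"dy":0.6,"dz":92,"ax":0,"ay":0,"az":7.4},{"jaw":1,"dx":2.4,"dy":0.6,"dz":107,"ax":0,"ay":0,"az":7.4},{"jaw":1,"dx":2.4,"dy":0.6,"dz":116,"ax":0,"ay":0,"az":7.4},{"jaw":1,"dx":2.4,"dy":0.6,"dz":118.5,"ax":0,"ay":0,"az":7.4},{"jaw":0.3,"dx":2.4,"dy":0.6,"dz":118.5,"ax":0,"ay":0,"az":7.4},{"jaw":0.3,"dx":2.4,"dy":0.6,"dz":118.5,"ax":0,"ay":0,"az":7.4}]}}

```text
t: 15.35
tool_pos: [0.4483, 0.1573, 0.0907]
ee_rot: [0.995, 0.099, 0.0, -0.0]
force: [-0.3, 0.0, -0.1]
finger_gap: 0.883
```

Emit:
{"op": "servo_tool", "data": {"commands": [{"jaw":0.2,"dx":0,"dy":0,"dz":0,"ax":0,"ay":0,"az":0},{"jaw":0.2,"dx":0,"dy":0,"dz":0,"ax":0,"ay":0,"az":0},{"jaw":0.2,"dx":0,"dy":0,"dz":0,"ax":0,"ay":0,"az":0},{"jaw":0.2,"dx":0,"dy":0,"dz":0,"ax":0,"ay":0,"az":0},{"jaw":0.2,"dx":0,"dy":0,"dz":0,"ax":0,"ay":0,"az":0},{"jaw":0.2,"dx":0,"dy":0,"dz":0,"ax":0,"ay":0,"az":0},{"jaw":0.2,"dx":0,"dy":0,"dz":0,"ax":0,"ay":0,"az":0},{"jaw":0.2,"dx":0,"dy":0,"dz":0,"ax":0,"ay":0,"az":0},{"jaw":0.2,"dx":0,"dy":0,"dz":0,"ax":0,"ay":0,"az":0},{"jaw":0.2,"dx":0,"dy":0,"dz":0,"ax":0,"ay":0,"az":0}]}}

```text
t: 16.18
tool_pos: [0.448, 0.1574, 0.0903]
ee_rot: [0.995, 0.099, 0.0, -0.0]
force: [-0.7, 2.2, 5.2]
finger_gap: 0.371
```

```bash
python3 go.py 649.6 213 120 92.6
```

```text
t 16.18 tcp [448.  157.4  90.3] phi 11.35 tilt 0.01 F [-0.7  2.2  5.2] gap 33.7
d [208.6 -14.9 -89.7] rotvec [-0.000e+00 -1.000e-02 -8.125e+01] rows 5.5 11.3
```

Emit:
{"op": "servo_tool", "data": {"commands": [{"jaw":0.2,"dx":0,"dy":0,"dz":-7,"ax":0,"ay":0,"az":0},{"jaw":0.2,"dx":0,"dy":0,"dz":-22,"ax":0,"ay":0,"az":0},{"jaw":0.2,"dx":0,"dy":0,"dz":-44,"ax":0,"ay":0,"az":-4},{"jaw":0.2,"dx":10,"dy":-1,"dz":-66,"ax":0,"ay":0,"az":-9},{"jaw":0.2,"dx":28,"dy":-2,"dz":-84,"ax":0,"ay":0,"az":-15},{"jaw":0.2,"dx":50,"dy":-4,"dz":-90,"ax":0,"ay":0,"az":-21},{"jaw":0.2,"dx":74,"dy":-5,"dz":-90,"ax":0,"ay":0,"az":-27},{"jaw":0.2,"dx":98,"dy":-7,"dz":-90,"ax":0,"ay":0,"az":-33},{"jaw":0.2,"dx":122,"dy":-9,"dz":-90,"ax":0,"ay":0,"az":-39},{"jaw":0.2,"dx":146,"dy":-10,"dz":-90,"ax":0,"ay":0,"az":-45}]}}

```text
t: 17.02
tool_pos: [0.59, 0.1961, 0.1807]
ee_rot: [0.88, 0.474, -0.0, 0.0]
force: [-0.6, 0.3, -1.8]
finger_gap: 0.37
```

```bash
python3 go.py 649.6 213 80 92.6
```

```text
t 17.02 tcp [590.  196.1 180.7] phi 56.65 tilt 0.02 F [-0.6  0.3 -1.8] gap 33.7
d [46.9 40.6 40.7] rotvec [-1.000e-02  1.000e-02 -3.595e+01] rows 1.8 5.0
```

Emit:
{"op": "servo_tool", "data": {"commands": [{"jaw":0.2,"dx":12,"dy":10,"dz":0,"ax":0,"ay":0,"az":-6},{"jaw":0.2,"dx":24,"dy":21,"dz":0,"ax":0,"ay":0,"az":-12},{"jaw":0.2,"dx":34,"dy":30,"dz":0,"ax":0,"ay":0,"az":-18},{"jaw":0.2,"dx":42,"dy":37,"dz":0,"ax":0,"ay":0,"az":-24},{"jaw":0.2,"dx":46,"dy":40,"dz":0,"ax":0,"ay":0,"az":-30},{"jaw":0.2,"dx":47,"dy":40.6,"dz":0,"ax":0,"ay":0,"az":-34},{"jaw":0.2,"dx":47,"dy":40.6,"dz":8,"ax":0,"ay":0,"az":-36},{"jaw":0.2,"dx":47,"dy":40.6,"dz":22,"ax":0,"ay":0,"az":-36},{"jaw":0.2,"dx":47,"dy":40.6,"dz":34,"ax":0,"ay":0,"az":-36},{"jaw":0.2,"dx":47,"dy":40.6,"dz":40,"ax":0,"ay":0,"az":-36}]}}

```text
t: 17.85
tool_pos: [0.6482, 0.2122, 0.1386]
ee_rot: [0.693, 0.721, -0.001, -0.001]
force: [-0.5, -0.7, -2.1]
finger_gap: 0.37
```

```bash
python3 go.py 649.6 213 34.3 92.6;python3 -c "
from h import *
b=grab('side','s5.png')[150:290,130:280]
cv2.imwrite('pics/p5.png',cv2.resize(b,None,fx=4,fy=4))"
```

```text
t 17.85 tcp [648.2 212.2 138.6] phi 92.33 tilt 0.14 F [-0.5 -0.7 -2.1] gap 33.7
d [ 0.8  1.6 44.3] rotvec [-0.13  0.03 -0.27] rows 1.1 0.0
```

View pics/p5.png

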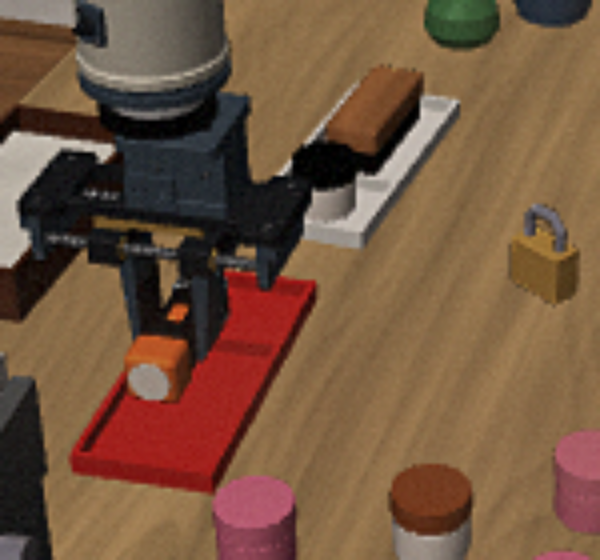

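The torch is level over the red tray's long compartment, with its lens facing the +y end at (150,382) in the crop. I'll lower it now.

Emit:
{"op": "servo_tool", "data": {"commands": [{"jaw":0.2,"dx":0.4,"dy":0.8,"dz":8,"ax":0,"ay":0,"az":-0.3},{"jaw":0.2,"dx":0.4,"dy":0.8,"dz":18,"ax":0,"ay":0,"az":-0.3},{"jaw":0.2,"dx":0.4,"dy":0.8,"dz":28,"ax":0,"ay":0,"az":-0.3},{"jaw":0.2,"dx":0.4,"dy":0.8,"dz":36,"ax":0,"ay":0,"az":-0.3},{"jaw":0.2,"dx":0.4,"dy":0.8,"dz":40,"ax":0,"ay":0,"az":-0.3},{"jaw":0.2,"dx":0.4,"dy":0.8,"dz":42,"ax":0,"ay":0,"az":-0.3},{"jaw":0.2,"dx":0.4,"dy":0.8,"dz":43,"ax":0,"ay":0,"az":-0.3},{"jaw":0.2,"dx":0.4,"dy":0.8,"dz":43.8,"ax":0,"ay":0,"az":-0.3},{"jaw":0.2,"dx":0.4,"dy":0.8,"dz":44.2,"ax":0,"ay":0,"az":-0.3},{"jaw":0.2,"dx":0.4,"dy":0.8,"dz":44.2,"ax":0,"ay":0,"az":-0.3}]}}

```text
t: 18.73
tool_pos: [0.6499, 0.213, 0.0963]
ee_rot: [0.691, 0.723, 0.0, 0.0]
force: [0.1, -0.1, -1.4]
finger_gap: 0.373
```

```bash
python3 go.py 649.6 213 34.3 92.6
```

```text
t 18.73 tcp [649.9 213.   96.3] phi 92.65 tilt 0.03 F [ 0.1 -0.1 -1.4] gap 34.0
d [ 0.1 -0.3  2. ] rotvec [ 0.03 -0.01  0.05] rows 0.0 0.0
```

Emit:
{"op": "servo_tool", "data": {"commands": [{"jaw":0.2,"dx":0,"dy":0,"dz":0.5,"ax":0,"ay":0,"az":0},{"jaw":0.2,"dx":0,"dy":0,"dz":1,"ax":0,"ay":0,"az":0},{"jaw":0.2,"dx":0,"dy":0,"dz":1.4,"ax":0,"ay":0,"az":0},{"jaw":0.2,"dx":0,"dy":0,"dz":1.8,"ax":0,"ay":0,"az":0},{"jaw":0.2,"dx":0,"dy":0,"dz":2,"ax":0,"ay":0,"az":0},{"jaw":0.2,"dx":0,"dy":0,"dz":2.1,"ax":0,"ay":0,"az":0},{"jaw":0.2,"dx":0,"dy":0,"dz":2.1,"ax":0,"ay":0,"az":0},{"jaw":0.2,"dx":0,"dy":0,"dz":2.1,"ax":0,"ay":0,"az":0},{"jaw":0.2,"dx":0,"dy":0,"dz":2.1,"ax":0,"ay":0,"az":0},{"jaw":0.2,"dx":0,"dy":0,"dz":2.1,"ax":0,"ay":0,"az":0}]}}

```text
t: 19.57
tool_pos: [0.6498, 0.2129, 0.0943]
ee_rot: [0.691, 0.723, 0.0, 0.0]
force: [-2.7, -0.6, 5.5]
finger_gap: 0.37
```

Contact felt (5.5 N up). I'll open only to 51 mm inside the walls, then rise.

Emit:
{"op": "servo_tool", "data": {"commands": [{"jaw":0.39,"dx":0,"dy":0,"dz":0,"ax":0,"ay":0,"az":0},{"jaw":0.45,"dx":0,"dy":0,"dz":0,"ax":0,"ay":0,"az":0},{"jaw":0.56,"dx":0,"dy":0,"dz":0,"ax":0,"ay":0,"az":0},{"jaw":0.56,"dx":0,"dy":0,"dz":0,"ax":0,"ay":0,"az":0},{"jaw":0.56,"dx":0,"dy":0,"dz":-4,"ax":0,"ay":0,"az":0},{"jaw":0.56,"dx":0,"dy":0,"dz":-18,"ax":0,"ay":0,"az":0},{"jaw":0.56,"dx":0,"dy":0,"dz":-42,"ax":0,"ay":0,"az":0},{"jaw":0.7,"dx":0,"dy":0,"dz":-72,"ax":0,"ay":0,"az":0},{"jaw":1,"dx":0,"dy":0,"dz":-95,"ax":0,"ay":0,"az":0},{"jaw":1,"dx":0,"dy":0,"dz":-110,"ax":0,"ay":0,"az":0}]}}

```text
t: 20.4
tool_pos: [0.6506, 0.2132, 0.2081]
ee_rot: [0.691, 0.723, 0.002, 0.001]
force: [0.4, -0.1, -0.0]
finger_gap: 0.748
```

```bash
python3 go.py 445.5 -12 120 147.5
```

```text
t 20.4 tcp [650.6 213.2 208.1] phi 92.65 tilt 0.22 F [ 0.4 -0.1 -0. ] gap 68.1
d [-215.4 -215.4   27.1] rotvec [  0.22   0.07 -54.85] rows 7.3 7.7
```

Emit:
{"op": "servo_tool", "data": {"commands": [{"jaw":1,"dx":-15,"dy":-15,"dz":0,"ax":0,"ay":0,"az":-5},{"jaw":1,"dx":-36,"dy":-36,"dz":0,"ax":0,"ay":0,"az":-11},{"jaw":1,"dx":-62,"dy":-62,"dz":0,"ax":0,"ay":0,"az":-17},{"jaw":1,"dx":-88,"dy":-88,"dz":0,"ax":0,"ay":0,"az":-23},{"jaw":1,"dx":-114,"dy":-114,"dz":0,"ax":0,"ay":0,"az":-29},{"jaw":1,"dx":-140,"dy":-140,"dz":0,"ax":0,"ay":0,"az":-35},{"jaw":1,"dx":-165,"dy":-165,"dz":0,"ax":0,"ay":0,"az":-41},{"jaw":1,"dx":-188,"dy":-188,"dz":0,"ax":0,"ay":0,"az":-47},{"jaw":1,"dx":-206,"dy":-206,"dz":0,"ax":0,"ay":0,"az":-52},{"jaw":1,"dx":-215,"dy":-215,"dz":0,"ax":0,"ay":0,"az":-55}]}}

```text
t: 21.23
tool_pos: [0.4429, -0.0133, 0.205]
ee_rot: [0.277, 0.961, -0.0, 0.0]
force: [-0.8, -0.0, 0.3]
finger_gap: 1.003
```

```bash
python3 go.py 445.5 -12 30 147.5; python3 - <<'E'
from h import *
a=grab('top','t6.png')[110:240,110:270];b=grab('side','s6.png')[150:290,140:300]
cv2.imwrite('pics/p6.png',np.hstack([cv2.resize(a,(400,325)),cv2.resize(b,(400,325))]))
E
```

```text
t 21.23 tcp [442.9 -13.3 205. ] phi 147.89 tilt 0.02 F [-0.8 -0.   0.3] gap 91.3
d [ -1.5   2.5 115. ] rotvec [-0.01  0.01  0.39] rows 2.8 0.1
```

View pics/p6.png

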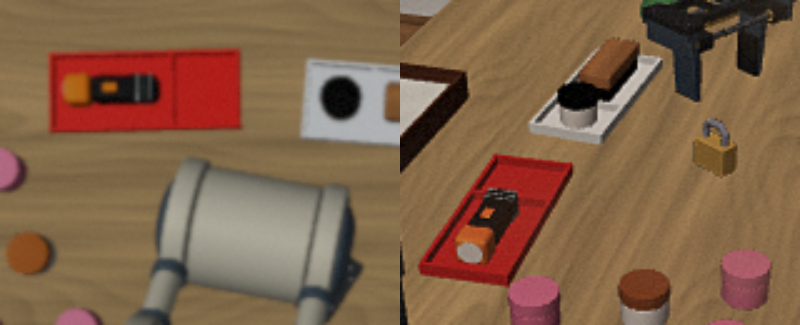

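The torch lies flat inside the red tray's long compartment, at (110,88) in the top crop. Now the padlock.

Emit:
{"op": "servo_tool", "data": {"commands": [{"jaw":1,"dx":-1.5,"dy":2,"dz":10,"ax":0,"ay":0,"az":0.4},{"jaw":1,"dx":-1.5,"dy":2,"dz":26,"ax":0,"ay":0,"az":0.4},{"jaw":1,"dx":-1.5,"dy":2,"dz":46,"ax":0,"ay":0,"az":0.4},{"jaw":1,"dx":-1.5,"dy":2,"dz":66,"ax":0,"ay":0,"az":0.4},{"jaw":1,"dx":-1.5,"dy":2,"dz":85,"ax":0,"ay":0,"az":0.4},{"jaw":1,"dx":-1.5,"dy":2,"dz":100,"ax":0,"ay":0,"az":0.4},{"jaw":1,"dx":-1.5,"dy":2,"dz":110,"ax":0,"ay":0,"az":0.4},{"jaw":1,"dx":-1.5,"dy":2,"dz":114,"ax":0,"ay":0,"az":0.4},{"jaw":0.5,"dx":-1.5,"dy":2,"dz":115,"ax":0,"ay":0,"az":0.4},{"jaw":0.4,"dx":-1.5,"dy":2,"dz":115,"ax":0,"ay":0,"az":0.4}]}}

```text
t: 22.17
tool_pos: [0.4479, -0.0106, 0.0893]
ee_rot: [0.282, 0.959, 0.0, 0.0]
force: [1.0, -0.7, -0.5]
finger_gap: 0.884
```

Emit:
{"op": "servo_tool", "data": {"commands": [{"jaw":0.4,"dx":0,"dy":0,"dz":0,"ax":0,"ay":0,"az":0},{"jaw":0.4,"dx":0,"dy":0,"dz":0,"ax":0,"ay":0,"az":0},{"jaw":0.35,"dx":0,"dy":0,"dz":0,"ax":0,"ay":0,"az":0},{"jaw":0.3,"dx":0,"dy":0,"dz":0,"ax":0,"ay":0,"az":0},{"jaw":0.25,"dx":0,"dy":0,"dz":0,"ax":0,"ay":0,"az":0},{"jaw":0.15,"dx":0,"dy":0,"dz":0,"ax":0,"ay":0,"az":0},{"jaw":0.1,"dx":0,"dy":0,"dz":0,"ax":0,"ay":0,"az":0},{"jaw":0.1,"dx":0,"dy":0,"dz":0,"ax":0,"ay":0,"az":0},{"jaw":0.1,"dx":0,"dy":0,"dz":0,"ax":0,"ay":0,"az":0},{"jaw":0.1,"dx":0,"dy":0,"dz":0,"ax":0,"ay":0,"az":0}], "newtons": 30}}

```text
t: 23.0
tool_pos: [0.4471, -0.0109, 0.0889]
ee_rot: [0.282, 0.959, -0.0, -0.0]
force: [-2.4, -1.6, 3.2]
finger_gap: 0.284
```

```bash
python3 go.py 654.9 96.1 120 92.6
```

```text
t 23.0 tcp [447.1 -10.9  88.9] phi 147.25 tilt 0.03 F [-2.4 -1.6  3.2] gap 25.8
d [-116.9  202.4  -91.2] rotvec [-2.000e-02 -1.000e-02  5.465e+01] rows 6.0 7.6
```

Emit:
{"op": "servo_tool", "data": {"commands": [{"jaw":0.1,"dx":0,"dy":0,"dz":-7,"ax":0,"ay":0,"az":0},{"jaw":0.1,"dx":0,"dy":0,"dz":-22,"ax":0,"ay":0,"az":0},{"jaw":0.1,"dx":0,"dy":0,"dz":-44,"ax":0,"ay":0,"az":3},{"jaw":0.1,"dx":-5,"dy":8,"dz":-66,"ax":0,"ay":0,"az":8},{"jaw":0.1,"dx":-14,"dy":24,"dz":-84,"ax":0,"ay":0,"az":14},{"jaw":0.1,"dx":-26,"dy":46,"dz":-91,"ax":0,"ay":0,"az":20},{"jaw":0.1,"dx":-40,"dy":69,"dz":-91,"ax":0,"ay":0,"az":26},{"jaw":0.1,"dx":-54,"dy":93,"dz":-91,"ax":0,"ay":0,"az":32},{"jaw":0.1,"dx":-68,"dy":117,"dz":-91,"ax":0,"ay":0,"az":38},{"jaw":0.1,"dx":-81,"dy":141,"dz":-91,"ax":0,"ay":0,"az":44}]}}

```text
t: 23.83
tool_pos: [0.5927, 0.0647, 0.1805]
ee_rot: [0.623, 0.782, 0.0, 0.0]
force: [-0.0, -1.4, -3.0]
finger_gap: 0.282
```

```bash
python3 go.py 654.9 96.1 80 92.6
```

```text
t 23.83 tcp [592.7  64.7 180.5] phi 102.95 tilt 0.01 F [-0.  -1.4 -3. ] gap 25.6
d [16.7 67.6 40.5] rotvec [ 1.000e-02 -1.000e-02  1.035e+01] rows 1.9 1.4
```

Emit:
{"op": "servo_tool", "data": {"commands": [{"jaw":0.1,"dx":5,"dy":20,"dz":0,"ax":0,"ay":0,"az":4},{"jaw":0.1,"dx":9,"dy":38,"dz":0,"ax":0,"ay":0,"az":8},{"jaw":0.1,"dx":13,"dy":53,"dz":0,"ax":0,"ay":0,"az":10.3},{"jaw":0.1,"dx":16,"dy":63,"dz":0,"ax":0,"ay":0,"az":10.3},{"jaw":0.1,"dx":16.7,"dy":67.6,"dz":0,"ax":0,"ay":0,"az":10.3},{"jaw":0.1,"dx":16.7,"dy":67.6,"dz":8,"ax":0,"ay":0,"az":10.3},{"jaw":0.1,"dx":16.7,"dy":67.6,"dz":22,"ax":0,"ay":0,"az":10.3},{"jaw":0.1,"dx":16.7,"dy":67.6,"dz":34,"ax":0,"ay":0,"az":10.3},{"jaw":0.1,"dx":16.7,"dy":67.6,"dz":40,"ax":0,"ay":0,"az":10.3},{"jaw":0.1,"dx":16.7,"dy":67.6,"dz":40,"ax":0,"ay":0,"az":10.3}]}}

```text
t: 24.67
tool_pos: [0.6523, 0.0953, 0.138]
ee_rot: [0.689, 0.725, -0.001, -0.001]
force: [-0.9, -0.2, -2.9]
finger_gap: 0.288
```

```bash
python3 go.py 654.9 96.1 32.9 92.6;python3 -c "
from h import *
b=grab('side','s7.png')[150:290,130:280]
cv2.imwrite('pics/p7.png',cv2.resize(b,None,fx=4,fy=4))"
```

```text
t 24.67 tcp [652.3  95.3 138. ] phi 92.94 tilt 0.2 F [-0.9 -0.2 -2.9] gap 26.2
d [ 0.7  2.8 45.1] rotvec [-0.2   0.    0.34] rows 1.1 0.0
```

View pics/p7.png

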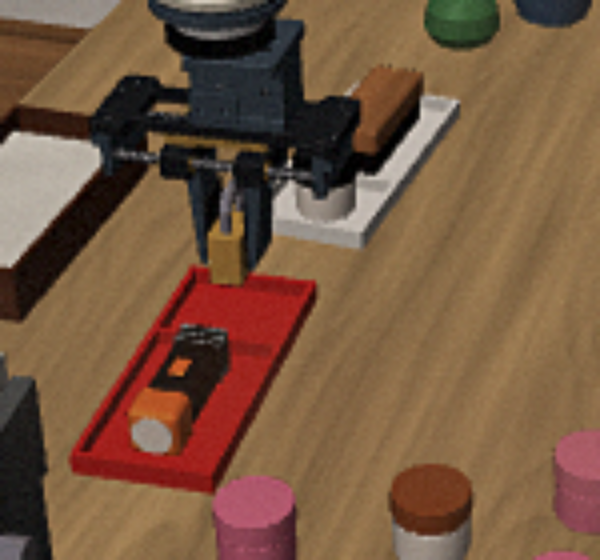

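The padlock is upright over the red tray's short compartment, at (228,245) in the crop. I'll lower it.

Emit:
{"op": "servo_tool", "data": {"commands": [{"jaw":0.1,"dx":0.4,"dy":2,"dz":8,"ax":0,"ay":0,"az":0.3},{"jaw":0.1,"dx":0.4,"dy":2,"dz":18,"ax":0,"ay":0,"az":0.3},{"jaw":0.1,"dx":0.4,"dy":2,"dz":28,"ax":0,"ay":0,"az":0.3},{"jaw":0.1,"dx":0.4,"dy":2,"dz":36,"ax":0,"ay":0,"az":0.3},{"jaw":0.1,"dx":0.4,"dy":2,"dz":40,"ax":0,"ay":0,"az":0.3},{"jaw":0.1,"dx":0.4,"dy":2,"dz":42,"ax":0,"ay":0,"az":0.3},{"jaw":0.1,"dx":0.4,"dy":2,"dz":43.5,"ax":0,"ay":0,"az":0.3},{"jaw":0.1,"dx":0.4,"dy":2,"dz":44.5,"ax":0,"ay":0,"az":0.3},{"jaw":0.1,"dx":0.4,"dy":2,"dz":44.5,"ax":0,"ay":0,"az":0.3},{"jaw":0.1,"dx":0.4,"dy":2,"dz":44.5,"ax":0,"ay":0,"az":0.3}]}}

```text
t: 25.55
tool_pos: [0.6558, 0.0962, 0.0957]
ee_rot: [0.691, 0.723, 0.0, 0.0]
force: [-0.4, -0.1, -3.1]
finger_gap: 0.283
```

```bash
python3 go.py 654.9 96.1 32.9 92.6
```

```text
t 25.55 tcp [655.8  96.2  95.7] phi 92.65 tilt 0.03 F [-0.4 -0.1 -3.1] gap 25.7
d [-0.  -0.9  2.8] rotvec [ 0.03 -0.    0.05] rows 0.1 0.0
```

Emit:
{"op": "servo_tool", "data": {"commands": [{"jaw":0.1,"dx":0,"dy":0,"dz":0.6,"ax":0,"ay":0,"az":0},{"jaw":0.1,"dx":0,"dy":0,"dz":1.2,"ax":0,"ay":0,"az":0},{"jaw":0.1,"dx":0,"dy":0,"dz":1.8,"ax":0,"ay":0,"az":0},{"jaw":0.1,"dx":0,"dy":0,"dz":2.2,"ax":0,"ay":0,"az":0},{"jaw":0.1,"dx":0,"dy":0,"dz":2.6,"ax":0,"ay":0,"az":0},{"jaw":0.1,"dx":0,"dy":0,"dz":2.8,"ax":0,"ay":0,"az":0},{"jaw":0.1,"dx":0,"dy":0,"dz":2.8,"ax":0,"ay":0,"az":0},{"jaw":0.1,"dx":0,"dy":0,"dz":2.8,"ax":0,"ay":0,"az":0},{"jaw":0.1,"dx":0,"dy":0,"dz":2.8,"ax":0,"ay":0,"az":0},{"jaw":0.1,"dx":0,"dy":0,"dz":2.8,"ax":0,"ay":0,"az":0}]}}

```text
t: 26.38
tool_pos: [0.6556, 0.0961, 0.0929]
ee_rot: [0.691, 0.723, 0.0, 0.0]
force: [-2.2, -0.9, 5.8]
finger_gap: 0.284
```

Emit:
{"op": "servo_tool", "data": {"commands": [{"jaw":0.3,"dx":0,"dy":0,"dz":0,"ax":0,"ay":0,"az":0},{"jaw":0.36,"dx":0,"dy":0,"dz":0,"ax":0,"ay":0,"az":0},{"jaw":0.48,"dx":0,"dy":0,"dz":0,"ax":0,"ay":0,"az":0},{"jaw":0.48,"dx":0,"dy":0,"dz":0,"ax":0,"ay":0,"az":0},{"jaw":0.48,"dx":0,"dy":0,"dz":-4,"ax":0,"ay":0,"az":0},{"jaw":0.48,"dx":0,"dy":0,"dz":-18,"ax":0,"ay":0,"az":0},{"jaw":0.48,"dx":0,"dy":0,"dz":-42,"ax":0,"ay":0,"az":0},{"jaw":0.48,"dx":0,"dy":0,"dz":-72,"ax":0,"ay":0,"az":0},{"jaw":0.7,"dx":0,"dy":0,"dz":-102,"ax":0,"ay":0,"az":0},{"jaw":1,"dx":0,"dy":0,"dz":-130,"ax":0,"ay":0,"az":0}]}}

```text
t: 27.22
tool_pos: [0.6556, 0.0961, 0.2245]
ee_rot: [0.691, 0.723, 0.0, 0.0]
force: [0.8, 0.3, 1.2]
finger_gap: 0.594
```

Emit:
{"op": "servo_tool", "data": {"commands": [{"jaw":1,"dx":-15,"dy":-15,"dz":0,"ax":0,"ay":0,"az":0},{"jaw":1,"dx":-36,"dy":-36,"dz":0,"ax":0,"ay":0,"az":0},{"jaw":1,"dx":-62,"dy":-62,"dz":0,"ax":0,"ay":0,"az":0},{"jaw":1,"dx":-88,"dy":-88,"dz":0,"ax":0,"ay":0,"az":0},{"jaw":1,"dx":-114,"dy":-110,"dz":0,"ax":0,"ay":0,"az":0},{"jaw":1,"dx":-140,"dy":-130,"dz":0,"ax":0,"ay":0,"az":0},{"jaw":1,"dx":-165,"dy":-150,"dz":0,"ax":0,"ay":0,"az":0},{"jaw":1,"dx":-185,"dy":-170,"dz":0,"ax":0,"ay":0,"az":0},{"jaw":1,"dx":-200,"dy":-180,"dz":0,"ax":0,"ay":0,"az":0},{"jaw":1,"dx":-200,"dy":-180,"dz":0,"ax":0,"ay":0,"az":0}]}}

```text
t: 28.05
tool_pos: [0.4833, -0.1142, 0.223]
ee_rot: [0.691, 0.722, -0.0, 0.0]
force: [0.8, 1.0, -0.1]
finger_gap: 1.0
```

```bash
python3 go.py; python3 - <<'E'
from h import *
A=grab('top','t8.png');B=grab('side','s8.png')
a=A[110:180,120:330];b=B[110:290,130:320]
cv2.imwrite('pics/p8.png',np.vstack([cv2.resize(a,(600,200),interpolation=cv2.INTER_CUBIC),cv2.resize(b,(600,400) if 0 else (420,398),interpolation=cv2.INTER_CUBIC) if 0 else cv2.copyMakeBorder(cv2.resize(b,(420,398),interpolation=cv2.INTER_CUBIC),0,0,0,180,cv2.BORDER_CONSTANT)]))
# bystanders
for nm,n,lo,hi,box in[("tan side","side",(3,140,60),(14,255,255),(220,262,255,285)),("green","side",(45,80,20),(85,255,255),(230,140,262,166)),("vase","side",(100,80,30),(125,255,255),(250,105,290,160))]:
    o=cv2.imread(f"pics/{n}0.png")
    print(nm,blob(o,lo,hi,box).mean(0).round(2),blob(B,lo,hi,box).mean(0).round(2))
E
```

```text
t 28.05 tcp [ 483.3 -114.2  223. ] phi 92.52 tilt 0.04 F [ 0.8  1.  -0.1] gap 91.0
tan side [237.48 274.29] [237.22 274.14]
green [245.28 154.01] [239.99 154.08]
vase [267.42 136.64] [266.26 148.47]
```

View pics/p8.png

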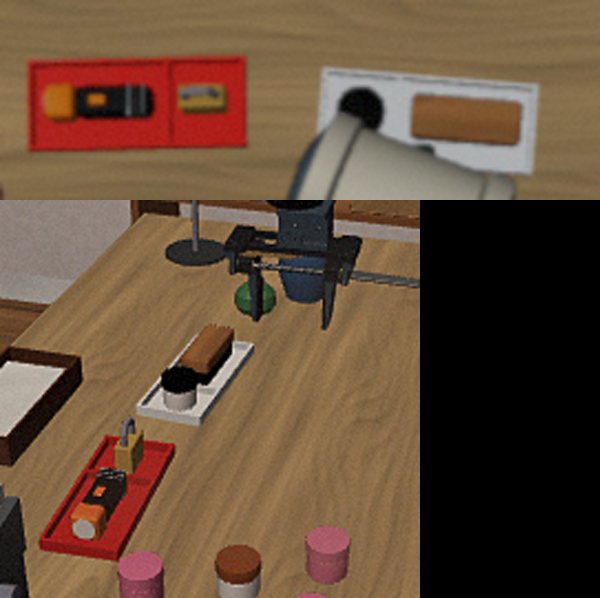

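All four things are in their compartments: torch (98,102), padlock (203,98), jar (361,105) and brush (466,118) in the top crop. The green and vase shifts in the side view come from the gripper covering them, so I'll check those in the top view.

```bash
python3 - <<'E'
from h import *
o=cv2.imread("pics/top0.png");B=cv2.imread("pics/t8.png")
for nm,lo,hi,box in[("green",(45,80,20),(85,255,255),(340,145,370,175)),("vase",(100,80,30),(125,255,255),(362,160,408,200)),("horn",(90,20,60),(125,110,160),(400,160,425,250)),("tan",(3,150,60),(14,255,255),(110,200,134,222))]:
    print(nm,blob(o,lo,hi,box).mean(0).round(2),blob(B,lo,hi,box).mean(0).round(2))
k=blob(B,(18,120,90),(30,255,255),(178,132,202,152),close=25);print(rect("top",k,.046))
order.sign_off()
E
```

```text
green [354.39 158.41] [354.43 158.43]
vase [384.46 179.09] [384.45 179.11]
horn [401.5  176.44] [401.52 176.37]
tan [120.74 210.93] [120.73 210.93]
(array([653.7,  96.2]), 92.5, array([47.7, 22.7], dtype=float32))
the job is handed in; nothing more can be done
```

The job is done and handed in at about 28 s of the 109 s allowed. The brush and the black-lidded jar are in the white tray, and the torch and padlock are in the red tray, in the order you listed them. I lowered each one until the wrist felt a light contact of 4–6 N, then let go.

**Placement:** the last pictures show all four flat or upright in the right compartments, the same way up as before. The padlock measured within about 2 mm of its target.

**Things left alone:** in the top view the paperweight, vase, shoehorn and tan-lidded jar each moved less than 0.1 px from the first picture.

**A check that disagreed:** in the last side view the paperweight and vase seemed to shift. I put that down to the raised gripper partly hiding them, and the top view supports this.

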